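Load the reference block and hold its carrier home in the measuring nest

TASK

Lower the rectangular white ceramic block into the pocket of the aluminium holder and swing the holder's clamp arm fully shut over it. Then slide the holder on its base plate into the corner, square and flush against both steel stops, and finish while still pressing it lightly but definitely against both at once: do not let go. Leave the round ceramic blank, the small dropper bottle and the gauze pack where they stand.

Things in the scene. Friction and masses are not known exactly. Their poses are not given: they have to be found in the camera images.
- block_center (a point): Centre of the loose rectangular white ceramic block, 44 x 30 x 40 mm (x, y, z; z up), 0.12 kg, standing on the worktop. It goes into the pocket upright, 44 mm side along the holder's x, either way round. Grip it along its y (30 mm wide) by the upper 22 mm: the lower 14 mm enter the pocket, and the clamp post leaves no finger room at its ends.
- disc: Loose round white ceramic blank, diameter 38 mm, 40 mm tall, origin at the centre of its underside, standing on the worktop. Not used: leave it alone (it may change places with the block).
- dropper: Loose small white dropper bottle, diameter 28 mm, 60 mm tall, origin under its centre. A bystander.
- gauze: Loose white gauze pack, 35 x 35 x 21 mm, origin under its centre. A bystander.
- nest: The measuring nest, fixed: a grey base plate 230 x 180 mm (x, y) on feet, its smooth flat top 10 mm above the worktop; origin at the centre of its underside on the worktop, its x and y along its edges. Two polished steel stops, 18 mm above the plate, form an inside corner. With the holder home its origin lies at nest (0.025, 0.039, 0.010) and its axes are parallel to the nest's.
- back_stop: Steel stop at the nest's +x end, fixed to it (same axes): a bar 12 x 105 mm, origin under its centre; its face towards the holder looks to the nest's -x and lies at nest x = 0.095.
- side_stop: Steel stop at the nest's +y side, fixed to it (same axes): a bar 140 x 12 mm, origin under its centre; its face towards the holder looks to the nest's -y and lies at nest y = 0.075.
- nest_corner (a point): Point on the plate's top where the two stop faces would meet (nest axes); the holder's +x, +y lower corner comes here.
- holder: Loose aluminium holder, a slab 140 x 72 x 22 mm (x, y, z), 0.45 kg, lying on the nest's plate 25 to 55 mm short of each stop and up to 0.12 rad askew; origin at the centre of its underside. On top, from -x to +x: knob, clamp post, pocket. Slide it by its knob (loaded, 1 to 2.5 N of friction); its +x end meets the back stop, its +y side the side stop. Over 45 N on a stop is ramming.
- pocket_floor (a point): Centre of the floor of the holder's pocket, holder axes: 49 mm (x) by 35 mm (y), 14 mm deep with chamfered rim, so the block has 2.5 mm play to each side; floor 8 mm and rim 22 mm above the holder's underside. Seated, the block stands with its centre 20 mm above this point and sticks out 26 mm.
- knob (a point): Centre of the gripping part of the holder's upright round black knob, diameter 20 mm, standing from 22 to 56 mm above the holder's underside (this point: 43 mm), at holder x = -0.05, y = 0. Can be pinched from above in any direction; the holder can pivot a little about it.
- pivot (a point): Point on the clamp's vertical pivot axis, at the arm's mid height, 54 mm above the holder's underside, at holder x = -0.006, y = 0 (holder axes). Its post has diameter 16 mm.
- clamp_pin (a point): Middle of the upright round black pin at the free end of the clamp arm, diameter 12 mm, from 57 to 75 mm above the holder's underside (this point: 66.5 mm), 41 mm from the pivot axis. Pinch it from above, or push it, round its arc.
- clamp (a joint): Angle of the clamp arm in rad, about the upward axis at pivot: at 0 open, the arm points to the holder's -y; it grows counter-clockwise seen from above; at 1.57 shut (end stop 1.58), the arm points to +x and lies over the block, 2 mm above it. Light friction (0.015 N m): it stays where left. It starts at 0 to 0.3.
Not all that is in view belongs to the job. What is shaped like the part that bears block_center but orange is not meant.

How it is judged:
On the way, in this order (a step that is already met when the one before it is completed fails the run):
1. the block stands on the floor of the holder's pocket, clamp still open (x of block_center in the frame of pocket_floor between -0.005 and 0.005 m and y of block_center in the frame of pocket_floor between -0.005 and 0.005 m and z of block_center in the frame of pocket_floor between 0.015 and 0.0225 m and angle between the z axis of block_center and the z axis of holder, either way round below 0.08 rad and value of joint clamp below 1.2 rad), for 0.2 s.
2. the clamp is shut over the seated block (x of block_center in the frame of pocket_floor between -0.005 and 0.005 m and y of block_center in the frame of pocket_floor between -0.005 and 0.005 m and z of block_center in the frame of pocket_floor between 0.015 and 0.0225 m and angle between the z axis of block_center and the z axis of holder, either way round below 0.08 rad and value of joint clamp above 1.3 rad), for 0.2 s.
3. the holder is pressed home against both stops (contact force between holder and back_stop above 1.5 N and contact force between holder and side_stop above 1.5 N and angle between the x axis of holder and the x axis of nest, either way round below 0.03 rad and angle between holder's own z axis and vertical below 0.03 rad and x of holder in the frame of nest above 0.022 m and y of holder in the frame of nest above 0.036 m and z of holder in the frame of nest between 0.007 and 0.013 m and value of joint clamp above 1.3 rad), for 0.2 s.
At the end, for the whole second after the job is handed in: Ends with the robot still pressing: block seated in the pocket (5 mm, on the floor, upright), clamp over 1.3 rad, holder flat on the plate, square within 0.03 rad, within 3 mm of home, pressing each stop with over 1.5 N, in contact with the robot, at rest (all of step 3 and x of block_center in the frame of pocket_floor between -0.005 and 0.005 m and y of block_center in the frame of pocket_floor between -0.005 and 0.005 m and z of block_center in the frame of pocket_floor between 0.015 and 0.0225 m and angle between the z axis of block_center and the z axis of holder, either way round below 0.08 rad and contact force between any of the fingers, the arm and holder above 1 N and linear speed of holder below 0.01 m/s); the arm keeps its last pose, push and grip.
It fails at once if the round blank, dropper bottle or gauze pack is moved by more than 30 mm (distance of any of disc, dropper, gauze from where it was at the start of the episode above 0.03 m).
It fails at once if the holder is rammed against a stop (over 45 N) (contact force between holder and back_stop above 45 N or contact force between holder and side_stop above 45 N).
It also fails if it takes over 64 s, if anything falls off the work surface, if the arm or the gripper's body presses on something with over 40 N, if the wrist force passes 120 N, or if a joint passes its speed limit or range.

ROBOT

A 6-joint arm with a two-finger parallel gripper is mounted at the origin on a cart in front of the work surface, level with it; the furniture and walls round the work are solid. World frame = base frame: x ahead of the robot, y to its left, z up, the work surface at z = 0. Lengths are in m, angles in rad, forces in N, time in s.
With the tool pointing down it reaches from about 0.425 to 0.95 m from the base axis. Payload 3.5 kg.
Tool frame: the origin (TCP) lies midway between the tips of the shut fingers; the grasp point (between the pads) lies ctrl.grasp_offset behind it (ctrl.grasp_offset is the distance from the TCP to the grasp point, in m); x points along the fingers, y is the direction in which the jaws open and shut, and the axes are right-handed (so a half turn about x gives the same grasp; the last joint's range is limited). The gripper opens to 85 mm and grips with 20 to 120 N. Pads are 22 mm wide; open, the fingers measure 114 mm over their backs; the gripper's body (76 mm by 85 mm) begins 54 mm behind the grasp point. The pads swing forward as they close: fully open they stand 13 mm farther back than shut.
Start: joints at [1.111, 0.286, 1.577, -0, 1.279, -0.15], TCP at [0.206, 0.643, 0.231] pointing down, gripper open.
Joint ranges: [-2.77, 2.77], [-0.9, 2.22], [0.21, 2.48], [-1.53, 4.67], [0.24, 2.81], [-2.84, 2.84]. Speed limits (rad/s): [2.79, 2.79, 3.14, 3.14, 3.14, 3.14].

INTERFACE

Orientations are given as a unit quaternion [x, y, z, w].
In Python, from plant import readout, read_camera, sign_off, ctrl gives the robot as it stands.
- The arm moves only by the tool drive_tool, never from a script. Its argument "steps" is a list of rows, each a list of 5 numbers: the shift along the tool's x, y, z in cm, then the turn about the tool's x in degrees, then the opening, from 0 (shut) to 1 (fully open). A call has 1 to 10 rows; each row shifts and turns the commanded pose from where the row before left it, along the tool's axes as they then stand; what a row does not reach is not made up. A row lasts 1/10 s, in which the tool goes at most 50 mm and 8.59 degrees, less where a joint would pass 70% of its speed; a pose out of reach is approached as far as the arm can. A call is refused whole if a number of a shift passes 5 or a number of a turn 8.59, either way. A call with a gripper value outside its range is refused whole. The fingers move at their own pace and stop on an object; "force" is the grip in N (left out, the last holds). Time passes only in rows, so rows that do not move let the fingers close. It gives the time, the measured TCP pose, the force and the opening at its end, in the units of the state.
- readout.get_state(): the state, without advancing time (a new reading comes with each control period).
- read_camera(name): name is "side" or "top" or "wrist"; returns a dict with "frame" (384x512x3 uint8, red, green, blue), "vertical_fov" (degrees; the focal length in pixels is half the picture's height over the tangent of half this angle, whatever the lens; pixels are square), "cx", "cy" (the principal point, pixels), "eye" and "orientation" of the camera in the world. Camera axes: x right, y up, looking along -z (the intrinsics and any distortion apply to the point x, -y, -z); pixel columns grow to the right and rows downward; lengths in m; the calibration is good to about 2 mm. A picture is of the moment at which its call begins. There is no depth.
- sign_off(): hands the job in, once; it reports no verdict.
The state is a dict: "time": time; "qpos": joint angles; "dq": joint speeds; "joint_efforts": joint torques, N m; "eef_pos": TCP position; "tcp_rot": TCP orientation; "contact_force": force on the tool from outside, world axes, zero at the start; "wrist_torque": the same for the moment, N m; "opening": opening from 0.0 (shut) to 1.0 (fully open).
Only numpy, scipy, OpenCV 4.12 (cv2) and the standard library are available. Lean on these libraries where they do the work, as an engineer would, in place of code of your own. Each camera call takes 0.05 s, during which the arm holds its last target. There are 200 camera calls.

## Working session

There is one attempt and no reset: what is moved stays moved. The work goes in short steps, Python scripts to look and compute and a tool call to move; the robot and the scene stay as the last step left them, time stands still between calls to the robot, and variables do not carry over. Pictures are saved under pics/ and viewed, about 8 in all and at most 12, crops included, and the job is handed in when it is done.

Besides the shell and the picture viewer there is one more tool, called in YAML: its name, and indented under it one key for each argument. drive_tool: Moves the arm, as the interface text tells. Its arguments: {"type":"object","properties":{"steps":{"type":"array","items":{"type":"array","items":{"type":"number"}}},"force":{"type":"number"}},"required":["steps"]}

```bash
mkdir -p pics; cat > h.py <<'E'
import numpy as np, cv2, json
from plant import readout, read_camera, sign_off, ctrl
from scipy.spatial.transform import Rotation as R
def cam(n,save=None):
    c=read_camera(n); c['f']=c['frame'].shape[0]/2/np.tan(np.radians(c['vertical_fov'])/2)
    if save: cv2.imwrite(f'pics/{save}.png',c['frame'][:,:,::-1]); np.save(f'pics/{save}.npy',c,allow_pickle=True)
    return c
def load(s): return np.load(f'pics/{s}.npy',allow_pickle=True).item()
def ray(c,u,v):
    d=np.array([(u-c['cx'])/c['f'],-(v-c['cy'])/c['f'],-1]); return R.from_quat(c['orientation']).apply(d)
def onz(c,u,v,z):
    d=ray(c,u,v); e=np.array(c['eye']); return e+d*(z-e[2])/d[2]
def px(c,p):
    q=R.from_quat(c['orientation']).inv().apply(np.array(p)-c['eye']); return c['cx']+c['f']*q[0]/-q[2], c['cy']-c['f']*q[1]/-q[2]
E
python3 - <<'E'
from h import *
for n in ['top','side','wrist']:
    c=cam(n,n+'0'); print(n,{k:v for k,v in c.items() if k!='frame'})
print(readout.get_state()); print(ctrl.grasp_offset)
a=[cv2.imread(f'pics/{n}0.png') for n in ['top','side']]
cv2.imwrite('pics/t.png',cv2.resize(a[0],(800,600),interpolation=cv2.INTER_CUBIC))
E
```

```text
top {'vertical_fov': 46.46343483046699, 'cx': 255.69607217147922, 'cy': 188.07449997333708, 'eye': array([0.46030491, 0.14198532, 1.22257529]), 'orientation': array([ 0.03172078, -0.02407984, -0.70610987,  0.70698147]), 'f': np.float64(447.28557038851267)}
side {'vertical_fov': 47.54861167009724, 'cx': 259.0328629604344, 'cy': 192.02318468396896, 'eye': array([0.60502586, 0.99960691, 0.68069447]), 'orientation': array([0.02001656, 0.45994659, 0.88746633, 0.02125996]), 'f': np.float64(435.8515359522741)}
wrist {'vertical_fov': 69.82225693025394, 'cx': 253.9285301373524, 'cy': 191.6591019071254, 'eye': array([0.13751642, 0.66550651, 0.37242383]), 'orientation': array([-0.11580819, -0.0834329 ,  0.5838983 ,  0.79918095]), 'f': np.float64(275.11165719115314)}
{'time': 0.15, 'qpos': array([ 1.11103498e+00,  2.86993491e-01,  1.57785150e+00,  5.26468057e-06,
        1.27860526e+00, -1.49993343e-01]), 'dq': array([-0.00112102, -0.00193831, -0.00478284, -0.00109873,  0.00138201,
        0.00236855]), 'joint_efforts': array([ 7.64686483e-04, -4.06601465e+01, -2.93142074e+01, -1.65733923e-04,
        3.93437193e-03, -1.21207987e-05]), 'eef_pos': array([0.20550008, 0.64241578, 0.23023821]), 'tcp_rot': array([ 0.10845672,  0.69884077, -0.1097086 ,  0.69844308]), 'contact_force': array([-0.05711243,  0.20185367, -0.7373323 ]), 'wrist_torque': array([ 0.0285566 , -0.00497535, -0.01906753]), 'opening': 0.9973115399654038}
0.0187
```

View pics/t.png

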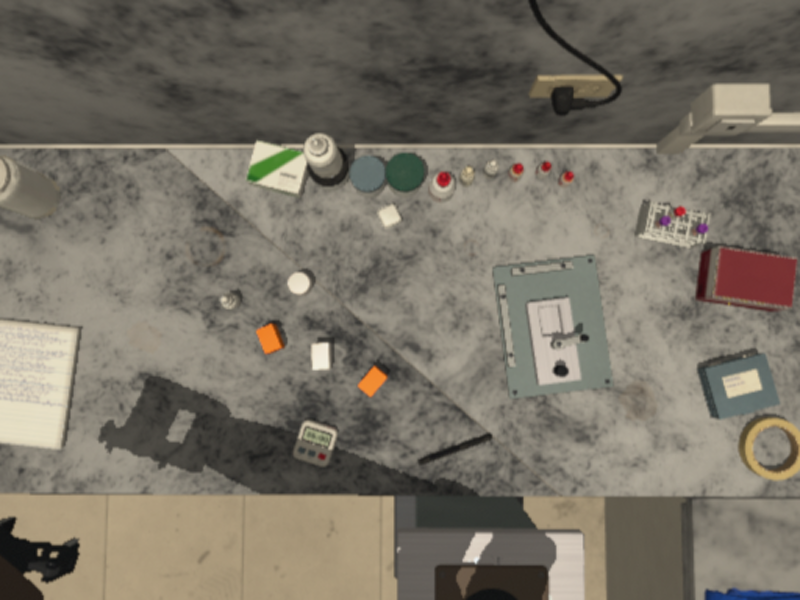

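View pics/side0.png

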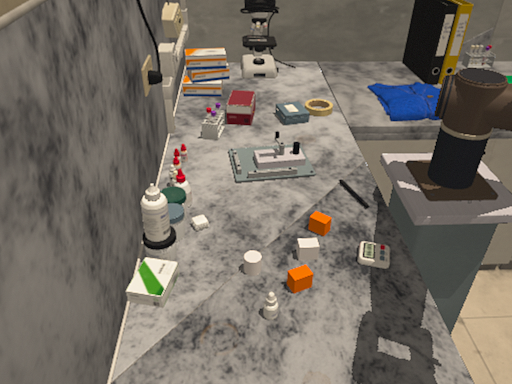

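The top view (800x600) shows these possible matches: white cuboid (321,355), round blank (299,282), gauze (389,216), dropper (229,299), and orange blocks (270,338) and (373,380). I choose the white cuboid at (321,355). The nest is around (553,325). Its stops are on the top side (+x) and left side (+y).

```bash
python3 - <<'E'
from h import *
c=load('top0'); im=c['frame']
for p in [(255.7,188),(205,227)]: print(p,onz(c,*p,0))
# block
hsv=cv2.cvtColor(im,cv2.COLOR_RGB2HSV); 
x0,y0,x1,y1=190,208,222,248
m=((hsv[...,2]>195)&(hsv[...,1]<40)).astype(np.uint8)
cs,_=cv2.findContours(m,0,2)
for k in cs:
    if cv2.contourArea(k)>30:
        r=cv2.minAreaRect(k); 
        (u,v)=r[0]
        if 130<u<400 and 120<v<260: print(np.round(r[0],1),np.round(r[1],1),round(r[2],1),cv2.contourArea(k),onz(c,u,v,.04).round(4), [onz(c,*q,.04)[:2].round(4).tolist() for q in cv2.boxPoints(r)])
a=cv2.resize(im[155:260,305:400],None,fx=6,fy=6,interpolation=cv2.INTER_CUBIC)[:,:,::-1]
b=cv2.resize(im[195:255,180:215],None,fx=6,fy=6,interpolation=cv2.INTER_CUBIC)[:,:,::-1]
o=np.zeros((600,790,3),np.uint8); a=a[:600]; o[:a.shape[0],:a.shape[1]]=a; o[:b.shape[0],575:575+b.shape[1]]=b[:,:]
cv2.imwrite('pics/crop.png',o)
E
```

```text
(255.7, 188) [0.55721019 0.15527711 0.        ]
(205, 227) [0.45042864 0.29334593 0.        ]
[204.4 228. ] [15.9 10.7] 84.8 143.0 [0.4482 0.2901 0.04  ] [[0.4678, 0.3062], [0.4704, 0.2781], [0.4287, 0.2739], [0.4261, 0.3019]]
[351.2 204.4] [15.3  9.5] 80.5 118.0 [ 0.5109 -0.0973  0.04  ] [[0.5287, -0.0819], [0.5329, -0.1067], [0.4931, -0.1127], [0.4889, -0.0879]]
[354.4 218. ] [51.3 25.9] 82.4 637.0 [ 0.475  -0.1051  0.04  ] [[0.5375, -0.0633], [0.5466, -0.1312], [0.4131, -0.1465], [0.404, -0.0793]]
[362.4 201.5] [19.2  3.2] 82.9 39.5 [ 0.5185 -0.1269  0.04  ] [[0.5432, -0.12], [0.5443, -0.1285], [0.4939, -0.1339], [0.4928, -0.1254]]
[190.8 181.2] [11.3 12. ] 45.0 98.0 [0.5719 0.3276 0.04  ] [[0.5712, 0.3496], [0.594, 0.3273], [0.5726, 0.3057], [0.5499, 0.328]]
[248.9 138.3] [7.6 8.5] 63.4 33.5 [0.6875 0.1733 0.04  ] [[0.6915, 0.188], [0.7018, 0.1677], [0.6834, 0.1585], [0.6731, 0.1788]]
```

View pics/crop.png

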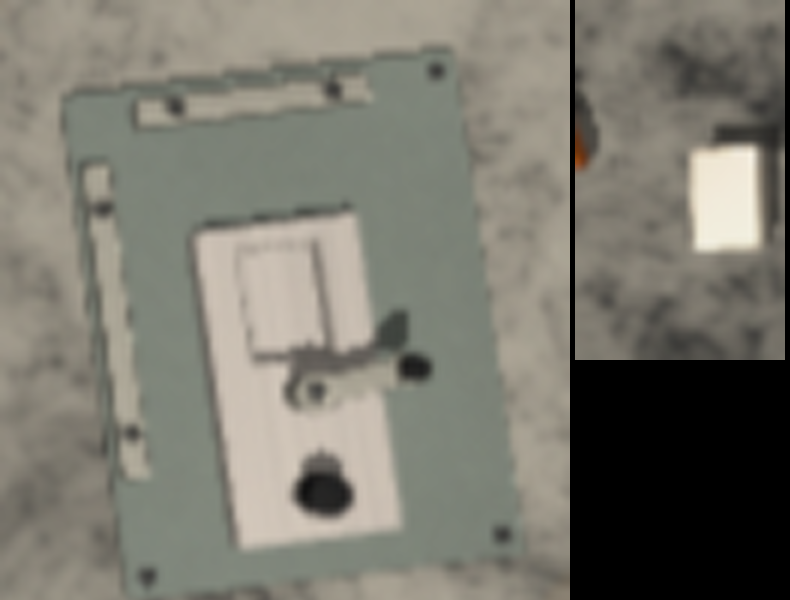

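```bash
cat >> h.py <<'E'
def go(p,yaw=None,s=None):
    """print shift in tool axes (cm) to p, then turn (deg) bringing tool y to yaw mod pi"""
    s=s or readout.get_state(); M=R.from_quat(s['tcp_rot']).as_matrix()
    d=M.T@(np.array(p)-s['eef_pos'])*100; y=np.arctan2(M[1,1],M[0,1])
    print('tcp',s['eef_pos'].round(4),'tooly yaw',y.round(3),'xaxis',M[:,0].round(3),'z',M[:,2].round(3),'open',round(s['opening'],3),'F',s['contact_force'].round(1),'t',round(s['time'],2),'q6',s['qpos'][5].round(2))
    print('shift cm',d.round(2),end=' ')
    if yaw is not None:
        t=(yaw-y+np.pi/2)%np.pi-np.pi/2; print('turn deg',np.degrees(-t).round(2))
    else: print()
E
python3 - <<'E'
from h import *
go([.448,.290,.16],0.1+np.pi/2)
w=load('wrist0'); s=readout.get_state(); M=R.from_quat(s['tcp_rot'])
print(M.inv().apply(w['eye']-s['eef_pos']), (M.inv()*R.from_quat(w['orientation'])).as_matrix().round(3))
E
```

```text
tcp [0.2055 0.6424 0.2302] tooly yaw 1.261 xaxis [-0.001 -0.002 -1.   ] z [ 0.952 -0.305 -0.   ] open 0.997 F [-0.1  0.2 -0.7] t 0.15 q6 -0.15
shift cm [  7.06 -26.16  33.84] turn deg -23.48
[-0.14216741  0.00100658 -0.07182704] [[ 0.     0.283 -0.959]
 [ 1.    -0.001 -0.   ]
 [-0.001 -0.959 -0.283]]
```

drive_tool:
  steps:
    - [0.7, -2.6, 3.4, 0, 1]
    - [0.7, -2.6, 3.4, 0, 1]
    - [0.7, -2.6, 3.4, 0, 1]
    - [0.7, -2.6, 3.4, 0, 1]
    - [0.7, -2.6, 3.4, 0, 1]
    - [0.7, -2.6, 3.4, 0, 1]
    - [0.7, -2.6, 3.4, 0, 1]
    - [0.7, -2.6, 3.4, 0, 1]
    - [0.7, -2.6, 3.4, 0, 1]
    - [0.7, -2.8, 3.2, 0, 1]

```text
time: 1.15
eef_pos: [0.4485, 0.2887, 0.161]
tcp_rot: [0.109, 0.699, -0.109, 0.699]
contact_force: [0.9, -0.1, -1.2]
opening: 1.001
```

drive_tool:
  steps:
    - [0, 0, 0, -7.8, 0.8]
    - [0, 0, 0, -7.8, 0.8]
    - [0, 0, 0, -7.8, 0.8]
    - [0, 0, 0, 0, 0.8]
    - [0, 0, 0, 0, 0.8]

```text
time: 1.65
eef_pos: [0.4476, 0.2903, 0.1611]
tcp_rot: [-0.034, 0.706, 0.034, 0.706]
contact_force: [-1.2, 0.5, -0.7]
opening: 0.794
```

```bash
python3 - <<'E'
from h import *
c=cam('wrist','w1'); im=c['frame']
go([.448,.290,.16],0.1+np.pi/2)
hsv=cv2.cvtColor(im,cv2.COLOR_RGB2HSV); m=((hsv[...,2]>190)&(hsv[...,1]<45)).astype(np.uint8)
for k in cv2.findContours(m,0,2)[0]:
    if cv2.contourArea(k)>300:
        r=cv2.minAreaRect(k); print(np.round(r[0],1),np.round(r[1],1),round(r[2],1),cv2.contourArea(k),[onz(c,*q,.04)[:2].round(4).tolist() for q in cv2.boxPoints(r)])
E
```

```text
tcp [0.4476 0.2903 0.1612] tooly yaw 1.667 xaxis [-0. -0. -1.] z [ 0.995  0.096 -0.   ] open 0.799 F [1.1 0.9 0.2] t 1.7 q6 -1.28
shift cm [ 0.12 -0.04  0.03] turn deg -0.21
[198.9 308.8] [25.5 34.9] 81.5 471.5 [[0.5872, 0.2208], [0.5766, 0.2591], [0.6103, 0.2653], [0.6214, 0.2258]]
[374.  211.5] [274. 273.] -0.0 32600.0 [[0.6502, 0.2905], [0.3477, 0.2665], [0.3243, 0.5086], [0.6186, 0.6176]]
[ 72.5 196. ] [145. 298.] 0.0 19117.5 [[0.673, 0.0084], [0.3451, 0.0608], [0.333, 0.1856], [0.6563, 0.1807]]
[495.2  48.4] [17.9 66.7] 32.0 507.0 [[0.3254, 0.4715], [0.2798, 0.4871], [0.2854, 0.5024], [0.3317, 0.4875]]
[279.3  27.3] [68.3 77.2] 21.8 3971.5 [[0.3284, 0.2617], [0.2735, 0.2809], [0.2862, 0.3353], [0.3433, 0.3193]]
```

View pics/w1.png

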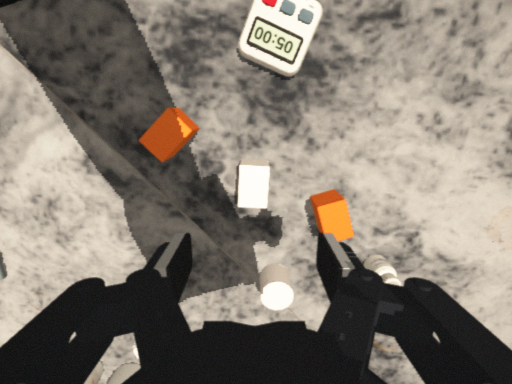

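Wrist view: the white block top is at (254,187) with its sides nearly parallel to the jaws. The disc is at (277,293), orange blocks at (168,133) and (333,215), and the dropper at (380,270).

```bash
python3 - <<'E'
from h import *
c=load('w1'); im=c['frame'].astype(int)
g=im.min(2); roi=np.zeros_like(g); roi[150:225,225:285]=1
m=((g>205)*roi).astype(np.uint8)
k=max(cv2.findContours(m,0,2)[0],key=cv2.contourArea); r=cv2.minAreaRect(k)
print(r,cv2.contourArea(k)); P=np.array([onz(c,*q,.04)[:2] for q in cv2.boxPoints(r)]); print(P.round(4),P.mean(0))
e=P-np.roll(P,1,0); print(np.hypot(*e.T),np.degrees(np.arctan2(e[:,1],e[:,0])))
print(px(c,[.4476,.2903,.04]))
E
```

```text
((253.3783416748047, 186.17628479003906), (30.286911010742188, 42.183719635009766), 2.602562189102173) 1186.0
[[0.471  0.2766]
 [0.4277 0.275 ]
 [0.4262 0.3044]
 [0.4695 0.3073]] [0.44860621 0.29081311]
[0.03075541 0.04338849 0.02940593 0.04345619] [ -87.23226504 -177.90466742   92.88964215    3.87580761]
(np.float64(252.95032363297676), np.float64(185.62770287349628))
```

drive_tool:
  steps:
    - [3, 0.05, 0.1, 2.5, 0.8]
    - [4, 0, 0, 0, 0.8]
    - [4, 0, 0, 0, 0.8]
    - [2.6, 0, 0, 0, 0.8]
    - [1.0, 0, 0, 0, 0.8]
    - [0, 0, 0, 0, 0.8]
    - [0, 0, 0, 0, 0.3]
    - [0, 0, 0, 0, 0.2]
    - [0, 0, 0, 0, 0]
    - [0, 0, 0, 0, 0]
  force: 40

```text
time: 2.7
eef_pos: [0.4504, 0.2916, 0.0174]
tcp_rot: [-0.019, 0.705, 0.02, 0.708]
contact_force: [-0.4, -0.4, 6.3]
opening: 0.342
```

drive_tool:
  steps:
    - [0, 0, 0, 0, 0]
    - [0, 0, 0, 0, 0]
    - [0, 0, 0, 0, 0]

```text
time: 3.0
eef_pos: [0.4504, 0.2916, 0.0175]
tcp_rot: [-0.019, 0.706, 0.02, 0.708]
contact_force: [0.9, 0.6, 7.1]
opening: 0.34
```

drive_tool:
  steps:
    - [-2, 0, 0, 0, 0]
    - [-4, 0, 0, 0, 0]
    - [-4, 0, 0, 0, 0]
    - [-4, 0, 0, 0, 0]
    - [-1, 0, 0, 0, 0]

```text
time: 3.5
eef_pos: [0.4513, 0.292, 0.1709]
tcp_rot: [-0.018, 0.704, 0.021, 0.71]
contact_force: [-0.1, 0.2, -1.3]
opening: 0.342
```

```bash
python3 - <<'E'
from h import *
c=load('top0')
f=lambda L,z:np.array([onz(c,305+u/6-.4,155+v/6-.4,z)[:2] for u,v in L])
A=lambda d:round(float(np.arctan2(d[1],d[0])),4)
S=f([(193,230),(357,212),(402,527),(240,548)],.032); print('slab',S.round(4),S.mean(0).round(4),A(S[0]-S[3]),A(S[1]-S[2]))
P=f([(236,243),(318,238),(330,355),(252,357)],.032); print('pocket',P.mean(0).round(4),np.linalg.norm(P-np.roll(P,1,0),axis=1))
N=f([(63,95),(452,48),(522,555),(125,598)],.010); print('nest',N.round(4),N.mean(0).round(4),A(N[0]-N[3]),A(N[1]-N[2]),np.linalg.norm(N-np.roll(N,1,0),axis=1))
print('knobtop',f([(323,490)],.066),'pintop',f([(415,368)],.085))
h=S.mean(0); go([h[0]+.02,h[1],.22],A(S[1]-S[2])+np.pi/2)
E
```

```text
slab [[ 0.5417 -0.061 ]
 [ 0.5497 -0.1337]
 [ 0.4109 -0.151 ]
 [ 0.4016 -0.0798]] [ 0.476  -0.1064] 0.1338 0.1241
pocket [ 0.5115 -0.1008] [0.05087965 0.03639011 0.05199652 0.03442245]
nest [[ 0.6046 -0.0066]
 [ 0.6261 -0.1831]
 [ 0.3977 -0.2097]
 [ 0.3782 -0.0323]] [ 0.5016 -0.1079] 0.113 0.1159 [0.22783383 0.17784169 0.22997152 0.17849627]
knobtop [[ 0.42796178 -0.10925157]] pintop [[ 0.47977317 -0.14469111]]
tcp [0.4513 0.292  0.1709] tooly yaw 1.626 xaxis [ 0.009  0.004 -1.   ] z [0.998 0.055 0.009] open 0.342 F [-0.1  0.2 -1.3] t 3.5 q6 -1.24
shift cm [ -5.02 -40.01   2.32] turn deg -3.96
```

drive_tool:
  steps:
    - [-1, -4, 0.2, 0, 0]
    - [-1, -4, 0.2, 0, 0]
    - [-1, -4, 0.2, 0, 0]
    - [-1, -4, 0.2, 0, 0]
    - [-1, -4, 0.2, 0, 0]
    - [0, -4, 0.2, 0, 0]
    - [0, -4, 0.2, 0, 0]
    - [0, -4, 0.3, 0, 0]
    - [0, -4, 0.3, 0, 0]
    - [0, -4, 0.3, 0, 0]

```text
time: 4.5
eef_pos: [0.4928, -0.1086, 0.2137]
tcp_rot: [-0.019, 0.708, 0.02, 0.706]
contact_force: [0.4, -0.5, -0.8]
opening: 0.338
```

drive_tool:
  steps:
    - [0, 0, 0, -4, 0]
    - [0, 0, 0, 0, 0]
    - [0, 0, 0, 0, 0]

```text
time: 4.8
eef_pos: [0.493, -0.1068, 0.214]
tcp_rot: [-0.043, 0.706, 0.044, 0.705]
contact_force: [-0.9, 0.8, -0.5]
opening: 0.344
```

```bash
python3 - <<'E'
from h import *
c=cam('wrist','w2'); go([.5115,-.1008,.1],0.127+np.pi/2)
h=[.476,-.1064]; 
for z in (.032,): print(px(c,[.5115,-.1008,z]),px(c,[.428,-.109,.066]))
cv2.imwrite('pics/w2v.png',cv2.resize(c['frame'][:,:,::-1],(800,600),interpolation=cv2.INTER_CUBIC))
E
```

```text
tcp [ 0.4931 -0.1065  0.2143] tooly yaw 1.695 xaxis [-0.002  0.001 -1.   ] z [ 0.992  0.124 -0.001] open 0.344 F [-1.1 -0.5 -1.1] t 4.85 q6 -2.11
shift cm [11.43  0.32  1.91] turn deg -0.15
(np.float64(255.82855837197545), np.float64(187.91055217281078)) (np.float64(258.4188959232864), np.float64(117.61269972773366))
```

View pics/w2v.png

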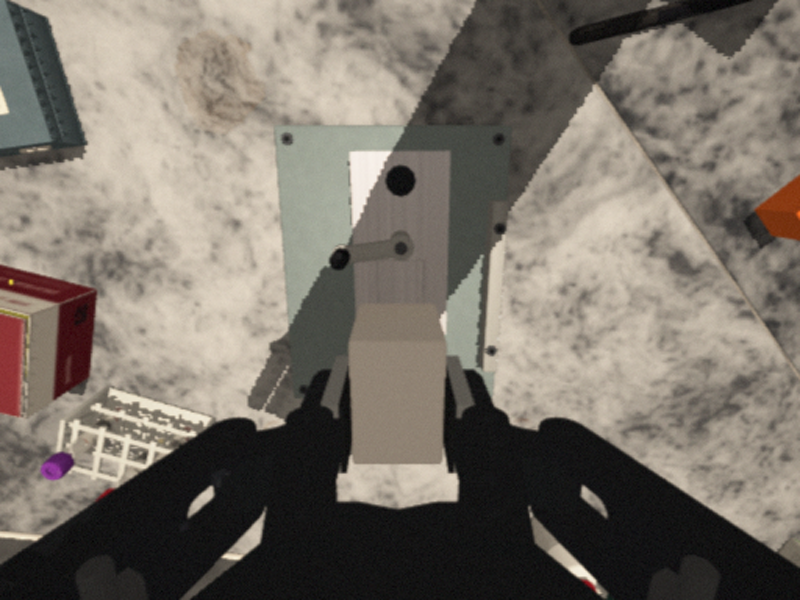

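Wrist view (800x600): the held block's top face spans (350..445, 340..463). The slab's -x end runs (349,150) to (451,150). The knob is at (400,180), the pivot at (400,247) and the pin at (340,257). The clamp is open.

```bash
python3 - <<'E'
from h import *
c=load('w2'); k=512/800
f=lambda L,z:np.array([onz(c,u*k-.2,v*k-.2,z)[:2] for u,v in L])
s=readout.get_state(); M=R.from_quat(s['tcp_rot']).as_matrix(); t=s['eef_pos']
B=f([(350,340),(445,340),(443,463),(350,463)],t[2]+.0225); print('block',B.mean(0),((B-t[:2])@M[:2,1:]*1000).round(1).tolist())
E=f([(349,150),(451,150)],.032); e=E[0]-E[1]; yaw=np.arctan2(e[1],e[0])+np.pi/2; print('end',E.round(4),yaw)
for w in (.125,yaw):
    ax=np.array([np.cos(w),np.sin(w)])
    print(w,'h from end',E.mean(0)+.07*ax,'knob',f([(400,180)],.066)+.05*ax,'pivot',f([(400,247)],.068)+.006*ax)
pn=f([(340,257)],.085); pv=f([(400,247)],.068); print(pn,pv,pn-pv, np.linalg.norm(pn-pv))
E
```

```text
block [ 0.49078305 -0.1060849 ] [[-13.3, -23.8], [15.0, -23.8], [15.7, 19.2], [-14.7, 19.2]]
end [[ 0.4102 -0.1504]
 [ 0.4012 -0.0781]] 0.12419157193185182
0.125 h from end [ 0.47518146 -0.10550231] knob [[ 0.47539361 -0.10573957]] pivot [[ 0.4749423  -0.10576772]]
0.12419157193185182 h from end [ 0.47518849 -0.10555846] knob [[ 0.47539863 -0.10577968]] pivot [[ 0.4749429  -0.10577253]]
[[ 0.47735575 -0.14426445]] [[ 0.46898911 -0.10651576]] [[ 0.00836663 -0.03774869]] 0.03866476709637692
```

drive_tool:
  steps:
    - [2, 0.25, 2.0, 0, 0]
    - [4, 0, 0, 0, 0]
    - [4, 0, 0, 0, 0]
    - [4, 0, 0, 0, 0]
    - [1.5, 0, 0, 0, 0]
    - [0.3, 0, 0, 0, 0]
    - [0, 0, 0, 0, 0]
    - [0, 0, 0, 0, 0]

```text
time: 5.65
eef_pos: [0.5151, -0.1028, 0.0598]
tcp_rot: [-0.045, 0.704, 0.043, 0.707]
contact_force: [1.1, -0.1, -0.9]
opening: 0.344
```

```bash
python3 - <<'E'
from h import *
go([.5126,-.1015,.0355],.125+np.pi/2)
a=cam('side','s3'); c=cam('wrist','w3'); b=cam('top','t3')
o=np.zeros((580,800,3),np.uint8); o[:384,:512]=a['frame']*0+c['frame']
u,v=map(int,px(a,[.51,-.1,.04])); print(u,v); o[:288,512:]=cv2.resize(a['frame'][v-36:v+36,u-36:u+36],(288,288),interpolation=cv2.INTER_CUBIC)
u,v=map(int,px(b,[.5,-.1,.04])); o[290:578,512:]=cv2.resize(b['frame'][v-36:v+36,u-36:u+36],(288,288),interpolation=cv2.INTER_CUBIC)
cv2.imwrite('pics/m3.png',o[:,:,::-1])
E
```

```text
tcp [ 0.5151 -0.1028  0.0598] tooly yaw 1.696 xaxis [ 0.004 -0.002 -1.   ] z [0.992 0.125 0.004] open 0.344 F [ 1.1 -0.1 -0.9] t 5.65 q6 -2.09
shift cm [ 2.43  0.17 -0.24] turn deg -0.0
266 153
```

View pics/m3.png

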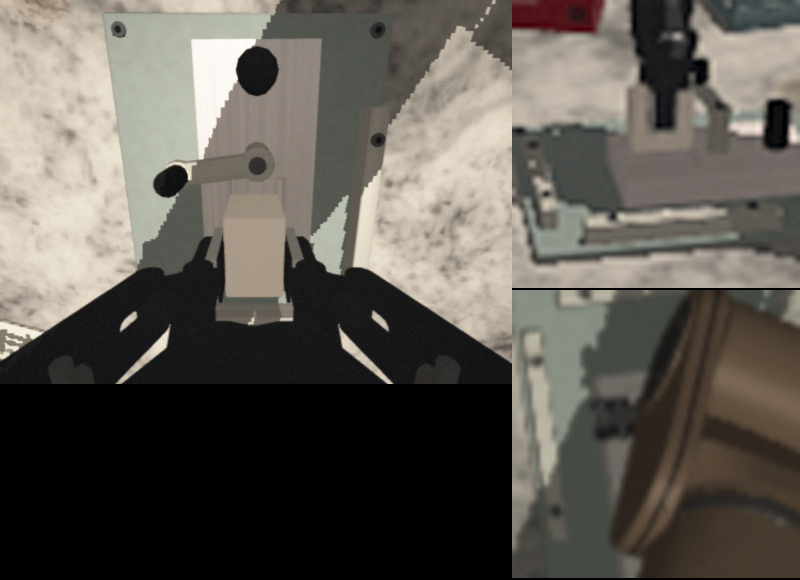

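Close wrist view: slab -x end corners are (192,39) and (322,39), knob (258,70), pivot (257,165), block top (224..285, 212..297). The block hangs just above the pocket.

```bash
python3 - <<'E'
from h import *
c=load('w3')
f=lambda L,z:np.array([onz(c,u,v,z)[:2] for u,v in L])
s=readout.get_state(); M=R.from_quat(s['tcp_rot']).as_matrix(); t=s['eef_pos']
r=lambda P:((P-t[:2])@M[:2,1:]*1000).round(1).tolist()
B=f([(224,212),(285,212),(284,297),(224,297)],t[2]+.0225); print('block',r(B),r(B.mean(0)))
E=f([(192,39),(322,39)],.032); print('end',r(E)); print('knob',r(f([(258,70)],.066)),'pivot',r(f([(257,165)],.068)))
print(f([(192,39),(322,39)],.032).mean(0), t, s['contact_force'])
cv2.imwrite('pics/w3c.png',cv2.resize(c['frame'][165:240,200:310,::-1],None,fx=7,fy=7,interpolation=cv2.INTER_CUBIC))
E
```

```text
block [[-13.1, -25.6], [15.4, -25.7], [16.4, 21.0], [-14.5, 21.1]] [1.1, -2.3]
end [[-33.5, -108.7], [38.3, -108.7]]
knob [[2.7, -88.6]] pivot [[2.4, -45.2]]
[ 0.40639611 -0.11397335] [ 0.51456522 -0.10281451  0.05930884] [-0.30004776 -0.3020152  -1.07133666]
```

View pics/w3c.png

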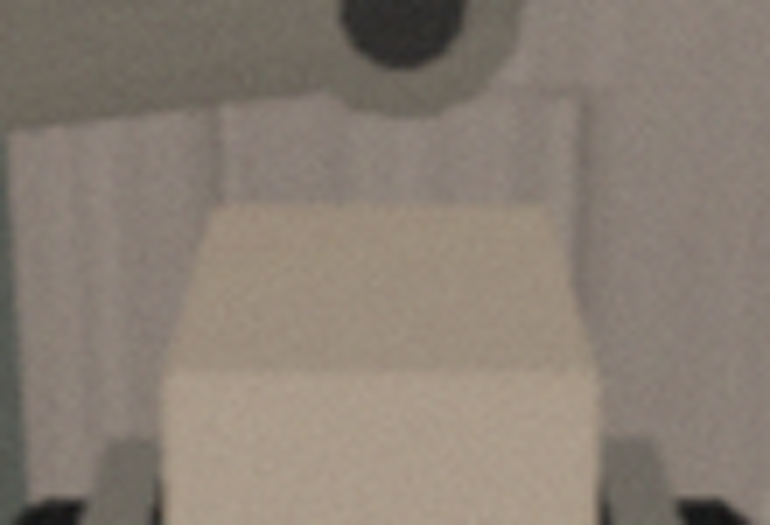

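```bash
python3 - <<'E'
from h import *
c=load('w3')
f=lambda L,z:np.array([onz(c,u,v,z)[:2] for u,v in L])
s=readout.get_state(); M=R.from_quat(s['tcp_rot']).as_matrix(); t=s['eef_pos']
r=lambda P:((P-t[:2])@M[:2,1:]*1000).round(1).tolist()
print('rim',r(f([(231.1,178.3),(283.1,178.3)],.032)),'blockbottom',r(f([(230,194.3),(278.3,194.3)],t[2]-.0175)))
E
```

```text
rim [[-13.7, -29.5], [19.3, -29.5]] blockbottom [[-13.8, -21.9], [15.6, -21.9]]
```

```bash
python3 - <<'E'
from h import *
c=load('w3')
f=lambda L,z:np.array([onz(c,u,v,z)[:2] for u,v in L])
s=readout.get_state(); M=R.from_quat(s['tcp_rot']).as_matrix(); t=s['eef_pos']
r=lambda P:((P-t[:2])@M[:2,1:]*1000).round(1).tolist()
print('top',r(f([(223.3,217.9),(285.5,217.9)],t[2]+.0225)))
g=c['frame'].astype(int).mean(2)
for u in (240,254,268): print(u,[(i,int(g[i,u])) for i in range(286,306)])
E
```

```text
top [[-13.5, -22.7], [15.7, -22.7]]
240 [(286, 152), (287, 151), (288, 151), (289, 151), (290, 150), (291, 152), (292, 152), (293, 152), (294, 155), (295, 153), (296, 143), (297, 104), (298, 83), (299, 82), (300, 83), (301, 78), (302, 82), (303, 89), (304, 88), (305, 89)]
254 [(286, 153), (287, 152), (288, 154), (289, 151), (290, 150), (291, 152), (292, 152), (293, 152), (294, 151), (295, 153), (296, 143), (297, 103), (298, 82), (299, 79), (300, 84), (301, 79), (302, 81), (303, 87), (304, 92), (305, 90)]
268 [(286, 152), (287, 154), (288, 150), (289, 152), (290, 152), (291, 152), (292, 150), (293, 152), (294, 151), (295, 150), (296, 144), (297, 97), (298, 82), (299, 81), (300, 79), (301, 78), (302, 83), (303, 87), (304, 87), (305, 92)]
```

drive_tool:
  steps:
    - [0, 0.17, -0.33, 0, 0]
    - [0.5, 0, 0, 0, 0]
    - [0.4, 0, 0, 0, 0]
    - [0.3, 0, 0, 0, 0]
    - [0.2, 0, 0, 0, 0]
    - [0.2, 0, 0, 0, 0]
    - [0, 0, 0, 0, 0]
    - [0, 0, 0, 0, 0]

```text
time: 6.6
eef_pos: [0.5098, -0.101, 0.0413]
tcp_rot: [-0.044, 0.706, 0.044, 0.706]
contact_force: [0.7, 0.7, -0.7]
opening: 0.343
```

drive_tool:
  steps:
    - [0.2, 0, 0, 0, 0]
    - [0.2, 0, 0, 0, 0]
    - [0.1, 0, 0, 0, 0]
    - [0, 0, 0, 0, 0]
    - [0, 0, 0, 0, 0]

```text
time: 7.1
eef_pos: [0.5097, -0.101, 0.0363]
tcp_rot: [-0.044, 0.706, 0.044, 0.706]
contact_force: [0.2, 0.8, -1.1]
opening: 0.34
```

drive_tool:
  steps:
    - [0.1, 0, 0, 0, 0]
    - [0, 0, 0, 0, 0]
    - [0, 0, 0, 0, 0.55]
    - [0, 0, 0, 0, 0.55]
    - [0, 0, 0, 0, 0.55]
    - [-1, 0, 0, 0, 0.55]
    - [-2, 0, 0, 0, 0.55]
    - [-3, 0, 0, 0, 0.55]
    - [-4, 0, 0, 0, 0.55]
    - [-3, 0, 0, 0, 0.55]

```text
time: 8.1
eef_pos: [0.5104, -0.1012, 0.1685]
tcp_rot: [-0.045, 0.705, 0.044, 0.707]
contact_force: [0.2, -0.1, -0.3]
opening: 0.55
```

drive_tool:
  steps:
    - [0, 0, -2, 0, 0.5]
    - [0, 0, -1, 0, 0.5]
    - [0, 0, 0, 0, 0.5]
    - [0, 0, 0, 0, 0.5]

```text
time: 8.5
eef_pos: [0.4795, -0.1045, 0.1646]
tcp_rot: [-0.044, 0.706, 0.044, 0.705]
contact_force: [0.6, 0.2, -0.3]
opening: 0.501
```

```bash
python3 - <<'E'
from h import *
c=cam('wrist','w4'); go([.48,-.145,.1])
cv2.imwrite('pics/w4v.png',cv2.resize(c['frame'][:330,80:430,::-1],None,fx=1.8,fy=1.8,interpolation=cv2.INTER_CUBIC))
E
```

```text
tcp [ 0.4798 -0.1046  0.1646] tooly yaw 1.695 xaxis [-0.001  0.001 -1.   ] z [ 0.992  0.124 -0.001] open 0.501 F [ 0.7 -0.6 -0.1] t 8.55 q6 -2.12
shift cm [ 6.46 -4.02 -0.47]
```

View pics/w4v.png

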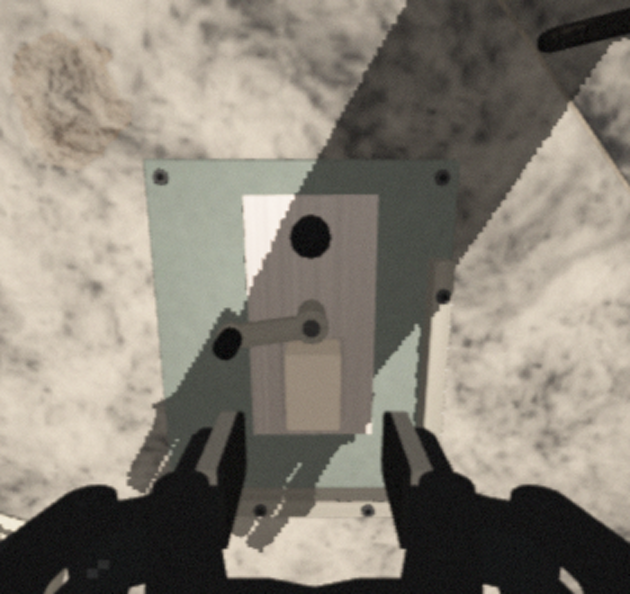

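View (1.8x crop): the block is seated in the pocket at (285..341, 340..431). The knob is at (311,236), the pivot at (311,328) and the pin at (228,343), so the clamp is still open. I now verify the seating and plan the pin arc.

```bash
python3 - <<'E'
from h import *
c=load('w4')
f=lambda L,z:np.array([onz(c,80+u/1.8-.2,v/1.8-.2,z)[:2] for u,v in L])
E=f([(242,195),(379,195)],.032); e=E[0]-E[1]; yaw=np.arctan2(e[1],e[0])+np.pi/2; ax=np.array([np.cos(yaw),np.sin(yaw)]); ay=np.array([-ax[1],ax[0]])
O=E.mean(0)+.07*ax; kn=f([(311,236)],.066)[0]; pv=f([(311,328)],.068)[0]
print('yaw',yaw,'O end',O,'O knob',kn+.05*ax,'O piv',pv+.006*ax)
T=f([(285,354),(340,354),(341,431),(287,431)],.058); print('block in holder',[((T.mean(0)-O)@a).round(4) for a in (ax,ay)],T)
pin=f([(228,343)],.085)[0]; d=pin-(O-.006*ax); print('pin',pin,'r',np.linalg.norm(d),'theta',np.arctan2(d@ax,-d@ay))
th=np.arctan2(d@ax,-d@ay); go([*pin,.12],yaw+th)
go([*pin,.068],yaw+th)
E
```

```text
yaw 0.12500975364573952 O end [ 0.47590096 -0.10544016] O knob [ 0.47485317 -0.10520519] O piv [ 0.4755663  -0.10517072]
block in holder [np.float64(0.0327), np.float64(0.0014)] [[ 0.48789414 -0.11749085]
 [ 0.48428902 -0.08873376]
 [ 0.52835157 -0.08196031]
 [ 0.53205685 -0.11155571]]
pin [ 0.47726645 -0.14393524] r 0.03844992983957977 theta 0.06650171379620413
tcp [ 0.4798 -0.1046  0.1646] tooly yaw 1.695 xaxis [-0.001  0.001 -1.   ] z [ 0.992  0.124 -0.001] open 0.501 F [ 0.7 -0.6 -0.1] t 8.55 q6 -2.12
shift cm [ 4.46 -3.88 -0.73] turn deg 86.16
tcp [ 0.4798 -0.1046  0.1646] tooly yaw 1.695 xaxis [-0.001  0.001 -1.   ] z [ 0.992  0.124 -0.001] open 0.501 F [ 0.7 -0.6 -0.1] t 8.55 q6 -2.12
shift cm [ 9.66 -3.88 -0.73] turn deg 86.16
```

drive_tool:
  steps:
    - [0, -4.1, -0.7, 0, 0.4]
    - [0, 0, 0, 8.59, 0.4]
    - [0, 0, 0, 8.59, 0.4]
    - [0, 0, 0, 8.59, 0.4]
    - [0, 0, 0, 8.59, 0.4]
    - [0, 0, 0, 8.59, 0.4]
    - [0, 0, 0, 8.59, 0.4]
    - [0, 0, 0, 8.59, 0.4]
    - [0, 0, 0, 8.59, 0.4]
    - [0, 0, 0, 8.59, 0.4]

```text
time: 9.55
eef_pos: [0.4783, -0.1461, 0.1645]
tcp_rot: [0.408, 0.578, -0.408, 0.577]
contact_force: [-0.9, -0.3, -1.1]
opening: 0.399
```

drive_tool:
  steps:
    - [0, 0, 0, 8.59, 0.4]
    - [2, 0, 0, 0, 0.4]
    - [2, 0, 0, 0, 0.4]
    - [0, 0, 0, 0, 0.4]
    - [0, 0, 0, 0, 0.4]

```text
time: 10.05
eef_pos: [0.4781, -0.1461, 0.1248]
tcp_rot: [0.448, 0.547, -0.449, 0.546]
contact_force: [0.6, 0.9, -0.1]
opening: 0.397
```

```bash
python3 - <<'E'
from h import *
go([.4778,-.1461,.070],.125+.07)
c=cam('wrist','w5'); print(px(c,[.4778,-.1461,.085]))
g=c['frame'].astype(int).max(2)
cv2.imwrite('pics/w5v.png',c['frame'][:,:,::-1])
E
```

```text
tcp [ 0.4781 -0.1461  0.1248] tooly yaw 0.196 xaxis [-0.002  0.001 -1.   ] z [ 0.195 -0.981 -0.001] open 0.397 F [ 0.6  0.9 -0.1] t 10.05 q6 -0.7
shift cm [ 5.48 -0.02  0.  ] turn deg 0.08
(np.float64(252.74389200536902), np.float64(217.50451389218992))
```

View pics/w5v.png

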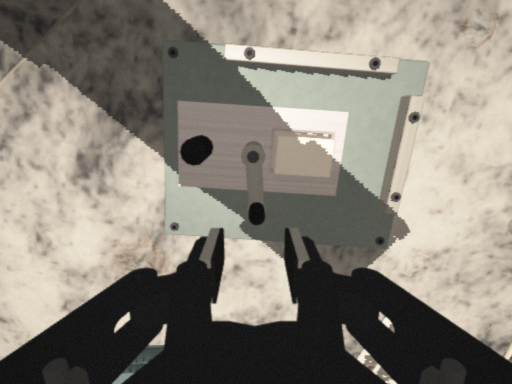

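drive_tool:
  steps:
    - [2, 0.2, 0, 0, 0.4]
    - [2, 0, 0, 0, 0.4]
    - [1.0, 0, 0, 0, 0.4]
    - [0.4, 0, 0, 0, 0.35]
    - [0, 0, 0, 0, 0.2]
    - [0, 0, 0, 0, 0.2]
    - [0, 0, 0, 0, 0.2]
    - [0, 0, 0, 0, 0.2]
  force: 20

```text
time: 10.9
eef_pos: [0.4805, -0.1462, 0.0721]
tcp_rot: [0.449, 0.546, -0.448, 0.547]
contact_force: [-0.1, 0.2, -0.0]
opening: 0.198
```

drive_tool:
  steps:
    - [0, 0.61, -0.05, -8.59, 0.2]
    - [0, 0.61, -0.05, -8.59, 0.2]
    - [0, 0.61, -0.05, -8.59, 0.2]
    - [0, 0.61, -0.05, -8.59, 0.2]
    - [0, 0.61, -0.05, -8.59, 0.2]
    - [0, 0, 0, 0, 0.2]

```text
time: 11.5
eef_pos: [0.5055, -0.1293, 0.0716]
tcp_rot: [0.217, 0.673, -0.217, 0.673]
contact_force: [-0.1, -0.7, -0.1]
opening: 0.2
```

drive_tool:
  steps:
    - [0, 0.61, -0.05, -8.59, 0.2]
    - [0, 0.61, -0.05, -8.59, 0.2]
    - [0, 0.61, -0.05, -8.59, 0.2]
    - [0, 0.61, -0.05, -8.59, 0.2]
    - [0, 0.61, -0.05, -8.59, 0.2]
    - [0, 0, 0, 0, 0.2]
    - [0, 0, 0, 0, 0.2]

```text
time: 12.2
eef_pos: [0.5124, -0.1007, 0.0716]
tcp_rot: [-0.042, 0.706, 0.042, 0.706]
contact_force: [-0.3, -0.2, -0.3]
opening: 0.201
```

```bash
python3 - <<'E'
from h import *
go([.4693+.041*.992,-.106+.041*.125,.0716],.125+np.pi/2)
E
```

```text
tcp [ 0.5124 -0.1007  0.0716] tooly yaw 1.691 xaxis [ 0. -0. -1.] z [0.993 0.12  0.   ] open 0.201 F [-0.3 -0.2 -0.3] t 12.2 q6 -2.08
shift cm [-0.    0.01 -0.25] turn deg -0.29
```

drive_tool:
  steps:
    - [0, 0.2, 0, 0, 0.2]
    - [0, 0, 0, 0, 0.2]
    - [0, -0.2, 0, 0, 0.3]
    - [0, 0, 0, 0, 0.4]
    - [0, 0, 0, 0, 0.4]
    - [-2, 0, 0, 0, 0.4]
    - [-4, 0, 0, 0, 0.4]
    - [-4, 0, -3, 0, 0.4]
    - [0, 0, -4.5, 0, 0.4]
    - [0, 0, 0, 0, 0.4]

```text
time: 13.2
eef_pos: [0.4341, -0.1092, 0.1709]
tcp_rot: [-0.043, 0.706, 0.044, 0.705]
contact_force: [0.1, -0.1, -1.2]
opening: 0.399
```

drive_tool:
  steps:
    - [0, 0, 0, 0, 0.5]
    - [0, 0, 0, 0, 0.5]

```text
time: 13.4
eef_pos: [0.4385, -0.11, 0.1715]
tcp_rot: [-0.044, 0.705, 0.044, 0.706]
contact_force: [0.9, -1.1, 0.1]
opening: 0.502
```

```bash
python3 - <<'E'
from h import *
c=cam('wrist','w6'); go([.426,-.1117,.05],.125+np.pi/2)
cv2.imwrite('pics/w6v.png',cv2.resize(c['frame'][60:384,110:400,::-1],None,fx=1.8,fy=1.8,interpolation=cv2.INTER_CUBIC))
E
```

```text
tcp [ 0.4387 -0.11    0.1714] tooly yaw 1.696 xaxis [ 0. -0. -1.] z [0.992 0.125 0.   ] open 0.498 F [-0.1 -0.5 -0.6] t 13.45 q6 -2.17
shift cm [ 1.214e+01 -1.000e-02 -1.290e+00] turn deg -0.01
```

View pics/w6v.png

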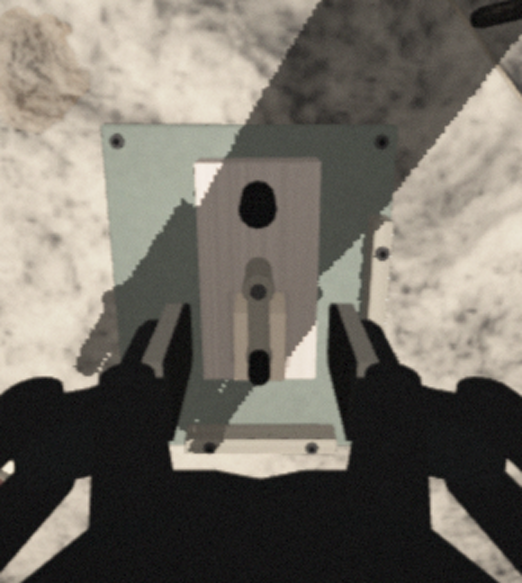

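The clamp is shut: the arm runs from the pivot at (258,292) to the pin at (259,368) over the block, and the knob is at (258,208). Next I grip the knob.

```bash
python3 - <<'E'
from h import *
c=load('w6')
f=lambda L,z:np.array([onz(c,110+u/1.8-.2,60+v/1.8-.2,z)[:2] for u,v in L])
E=f([(194,158.5),(321,158.5)],.032); e=E[0]-E[1]; yaw=np.arctan2(e[1],e[0])+np.pi/2; ax=np.array([np.cos(yaw),np.sin(yaw)])
print(yaw,'O',E.mean(0)+.07*ax,'knob',E.mean(0)+.02*ax, f([(258,211)],.066))
go([*(E.mean(0)+.02*ax),.038],.125+np.pi/2)
N=f([(103,126),(396,125)],.010); e=N[0]-N[1]; print('nest yaw',np.arctan2(e[1],e[0])+np.pi/2,N,np.linalg.norm(e))
E
```

```text
0.12528770165359981 O [ 0.47351063 -0.10572975] knob [ 0.42390254 -0.11197776] [[ 0.42626726 -0.11131418]]
tcp [ 0.4387 -0.11    0.1714] tooly yaw 1.696 xaxis [ 0. -0. -1.] z [0.992 0.125 0.   ] open 0.498 F [-0.1 -0.5 -0.6] t 13.45 q6 -2.17
shift cm [ 1.334e+01 -1.000e-02 -1.500e+00] turn deg -0.01
nest yaw 0.12861723241645007 [[ 0.39923075 -0.20856924]
 [ 0.37669196 -0.03429731]] 0.1757233710918434
```

drive_tool:
  steps:
    - [0, 0, -1.4, 0, 0.6]
    - [4, 0, 0, 0, 0.6]
    - [4, 0, 0, 0, 0.6]
    - [3.5, 0, 0, 0, 0.6]
    - [1.5, 0, 0, 0, 0.6]
    - [0.3, 0, 0, 0, 0.6]
    - [0, 0, 0, 0, 0.6]

```text
time: 14.15
eef_pos: [0.4245, -0.1116, 0.038]
tcp_rot: [-0.044, 0.706, 0.044, 0.705]
contact_force: [-0.7, 0.4, -0.0]
opening: 0.599
```

drive_tool:
  steps:
    - [0, 0, 0, 0, 0.3]
    - [0, 0, 0, 0, 0.2]
    - [0, 0, 0, 0, 0]
    - [0, 0, 0, 0, 0]
    - [0, 0, 0, 0, 0]
    - [0, 0, 0, 0, 0]
  force: 50

```text
time: 14.75
eef_pos: [0.4253, -0.1122, 0.0399]
tcp_rot: [-0.045, 0.705, 0.044, 0.707]
contact_force: [-0.5, 1.0, 6.7]
opening: 0.214
```

drive_tool:
  steps:
    - [-0.2, 0, 0, 0, 0]
    - [0, 0.2, 0.3, 0, 0]
    - [0, 0.3, 0.45, 0, 0]
    - [0, 0.3, 0.45, 0, 0]
    - [0, 0.3, 0.45, 0, 0]
    - [0, 0.3, 0.45, 0, 0]
    - [0, 0.3, 0.45, 0, 0]
    - [0, 0.3, 0.45, 0, 0]
    - [0, 0.2, 0.3, 0, 0]
    - [0, 0, 0, 0, 0]

```text
time: 15.75
eef_pos: [0.4546, -0.0852, 0.0403]
tcp_rot: [-0.044, 0.705, 0.044, 0.706]
contact_force: [1.5, -0.2, -3.1]
opening: 0.216
```

```bash
python3 - <<'E'
from h import *
go([.472,-.0725,.038],.12+np.pi/2)
a=cam('top','t7'); b=cam('side','s7')
o=np.zeros((500,800,3),np.uint8)
u,v=map(int,px(a,[.52,-.09,.03])); print(u,v); o[:400,:400]=cv2.resize(a['frame'][v-45:v+45,u-45:u+45],(400,400),interpolation=cv2.INTER_CUBIC)
u,v=map(int,px(b,[.51,-.08,.03])); print(u,v); o[:400,400:]=cv2.resize(b['frame'][v-40:v+40,u-40:u+40],(400,400),interpolation=cv2.INTER_CUBIC)
cv2.imwrite('pics/m7.png',o[:400,:,::-1])
E
```

```text
tcp [ 0.4546 -0.0852  0.0403] tooly yaw 1.696 xaxis [ 0.001  0.    -1.   ] z [0.992 0.125 0.001] open 0.216 F [ 1.5 -0.2 -3.1] t 15.75 q6 -2.1
shift cm [0.23 1.05 1.89] turn deg 0.31
347 201
267 160
```

View pics/m7.png

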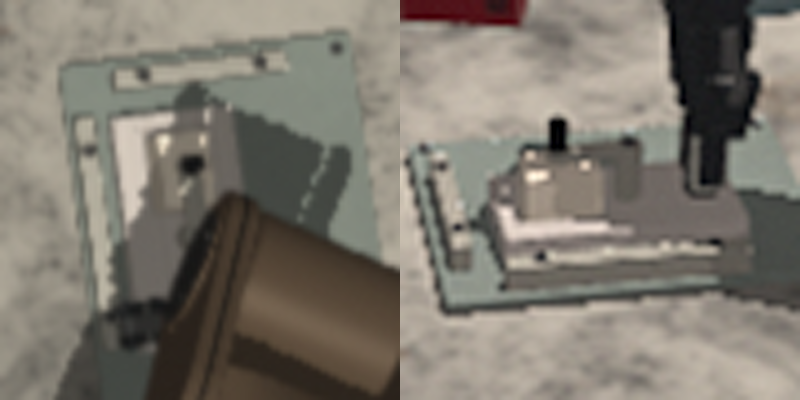

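drive_tool:
  steps:
    - [0.1, 0.1, 0.2, 0, 0]
    - [0, 0.1, 0.2, 0, 0]
    - [0, 0.1, 0.2, 0, 0]
    - [0, 0.1, 0.2, 0, 0]
    - [0, 0.1, 0.2, 0, 0]
    - [0, 0, 0, 0, 0]
    - [0, 0, 0, 0, 0]

```text
time: 16.55
eef_pos: [0.4641, -0.0796, 0.0399]
tcp_rot: [-0.044, 0.705, 0.044, 0.706]
contact_force: [-1.4, -0.4, 4.2]
opening: 0.216
```

drive_tool:
  steps:
    - [0, 0, 0, 0, 0]

```text
time: 16.65
eef_pos: [0.4641, -0.0796, 0.0399]
tcp_rot: [-0.044, 0.705, 0.044, 0.706]
contact_force: [-1.8, -1.2, 4.3]
opening: 0.213
```

drive_tool:
  steps:
    - [-0.05, 0, 0.1, 0, 0]
    - [0, 0, 0.1, 0, 0]
    - [0, 0, 0.1, 0, 0]
    - [0, 0, 0.05, 0, 0]
    - [0, 0, 0, 0, 0]

```text
time: 17.15
eef_pos: [0.4665, -0.0789, 0.0399]
tcp_rot: [-0.044, 0.706, 0.044, 0.705]
contact_force: [-3.8, -0.9, 5.9]
opening: 0.216
```

drive_tool:
  steps:
    - [0, 0.1, 0, 0, 0]
    - [0, 0.1, 0, 0, 0]
    - [0, 0.05, 0, 0, 0]
    - [0, 0, 0, 0, 0]

```text
time: 17.55
eef_pos: [0.4671, -0.0767, 0.0399]
tcp_rot: [-0.044, 0.705, 0.044, 0.706]
contact_force: [0.7, -2.5, 0.6]
opening: 0.215
```

drive_tool:
  steps:
    - [0, 0, 0.1, 0, 0]
    - [0, 0, 0.1, 0, 0]
    - [0, 0, 0.1, 0, 0]
    - [0, 0, 0, 0, 0]

```text
time: 17.95
eef_pos: [0.4689, -0.0759, 0.0399]
tcp_rot: [-0.044, 0.707, 0.045, 0.705]
contact_force: [-4.2, -1.9, 6.0]
opening: 0.218
```

drive_tool:
  steps:
    - [0, 0.1, 0, 0, 0]
    - [0, 0.1, 0, 0, 0]
    - [0, 0, 0, 0, 0]

```text
time: 18.25
eef_pos: [0.4695, -0.0741, 0.0399]
tcp_rot: [-0.044, 0.705, 0.044, 0.706]
contact_force: [-0.9, -1.7, 2.7]
opening: 0.214
```

drive_tool:
  steps:
    - [0, 0, 0.1, 0, 0]
    - [0, 0, 0.1, 0, 0]
    - [0, 0, 0, 0, 0]

```text
time: 18.55
eef_pos: [0.4706, -0.0737, 0.0399]
tcp_rot: [-0.044, 0.706, 0.045, 0.705]
contact_force: [-3.0, -2.0, 5.5]
opening: 0.216
```

drive_tool:
  steps:
    - [0, 0.1, 0, 0, 0]
    - [0, 0.1, 0, 0, 0]
    - [0, 0, 0, 0, 0]

```text
time: 18.85
eef_pos: [0.4709, -0.0733, 0.0399]
tcp_rot: [-0.046, 0.706, 0.044, 0.706]
contact_force: [-2.8, -7.7, 2.6]
opening: 0.213
```

drive_tool:
  steps:
    - [0, 0, 0.1, 0, 0]
    - [0, 0, 0.1, 0, 0]
    - [0, 0, 0, 0, 0]

```text
time: 19.15
eef_pos: [0.4712, -0.0733, 0.0399]
tcp_rot: [-0.046, 0.708, 0.044, 0.704]
contact_force: [-8.7, -8.8, 8.4]
opening: 0.211
```

drive_tool:
  steps:
    - [0, 0.1, 0, 0, 0]
    - [0, 0.1, 0, 0, 0]
    - [0, 0, 0, 0, 0]

```text
time: 19.45
eef_pos: [0.4712, -0.0732, 0.04]
tcp_rot: [-0.048, 0.708, 0.043, 0.704]
contact_force: [-9.5, -16.3, 7.1]
opening: 0.213
```

drive_tool:
  steps:
    - [0, -0.1, 0, 0, 0]
    - [0, -0.05, 0.1, 0, 0]
    - [0, 0, 0.05, 0, 0]
    - [0, 0, 0, 0, 0]
    - [0, 0, 0, 0, 0]

```text
time: 19.95
eef_pos: [0.4711, -0.0733, 0.0399]
tcp_rot: [-0.047, 0.709, 0.044, 0.702]
contact_force: [-14.7, -13.4, 12.1]
opening: 0.215
```

```bash
python3 - <<'E'
from h import *
go([.472,-.0725,.038],.12+np.pi/2)
c=cam('wrist','w8'); b=cam('side','s8'); a=cam('top','t8')
F=[readout.get_state()['contact_force'].round(1).tolist()]; print(F, readout.get_state()['wrist_torque'].round(2))
o=np.zeros((600,800,3),np.uint8); w=cv2.resize(c['frame'][60:330,90:420],(489,400),interpolation=cv2.INTER_CUBIC); o[:400,:489]=w
u,v=map(int,px(b,[.53,-.08,.03])); o[:300,489:789]=cv2.resize(b['frame'][v-35:v+35,u-35:u+35],(300,300),interpolation=cv2.INTER_CUBIC)
u,v=map(int,px(a,[.54,-.08,.03])); o[300:600,489:789]=cv2.resize(a['frame'][v-33:v+33,u-33:u+33],(300,300),interpolation=cv2.INTER_CUBIC); print(u,v)
cv2.imwrite('pics/m8.png',o[:,:,::-1])
E
```

```text
tcp [ 0.4711 -0.0733  0.0399] tooly yaw 1.699 xaxis [-0.01  -0.004 -1.   ] z [ 0.992  0.128 -0.01 ] open 0.215 F [-14.7 -13.4  12.1] t 19.95 q6 -2.06
shift cm [0.19 0.07 0.1 ] turn deg 0.47
[[-15.0, -13.1, 12.6]] [-1.98  2.08 -0.13]
343 193
```

View pics/m8.png

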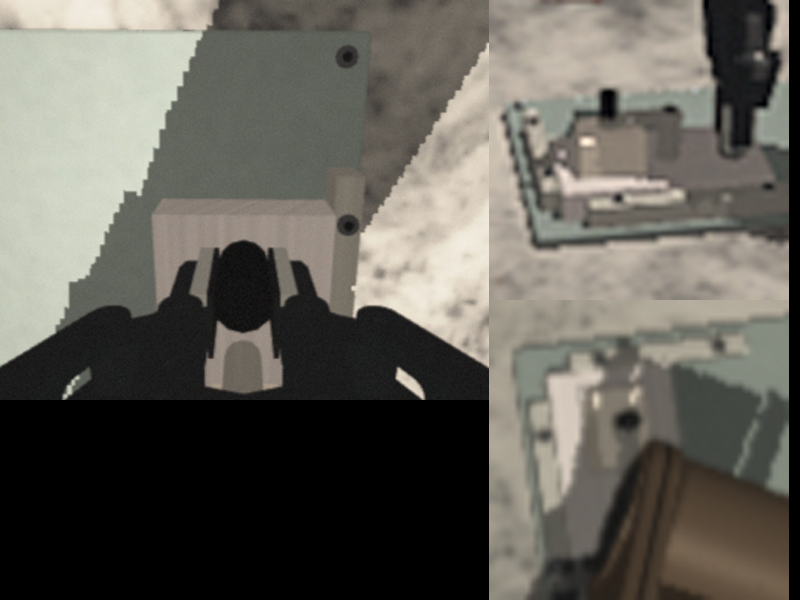

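The holder looks flush with both stops: its side lies along the side stop at (333,213) in the wrist crop, and its end meets the back stop in the top crop. The clamp is shut and the block is seated. I hold briefly to check it is steady.

drive_tool:
  steps:
    - [0, 0, 0, 0, 0]
    - [0, 0, 0, 0, 0]
    - [0, 0, 0, 0, 0]
    - [0, 0, 0, 0, 0]
    - [0, 0, 0, 0, 0]
    - [0, 0, 0, 0, 0]

```text
time: 20.7
eef_pos: [0.4711, -0.0733, 0.0399]
tcp_rot: [-0.047, 0.709, 0.044, 0.702]
contact_force: [-15.1, -13.2, 12.1]
opening: 0.215
```

```bash
python3 - <<'E'
from h import *
# slab rear lower edge vs plate rear edge, wrist view (crop scale 489/330)
c=load('w8'); k=330/489
f=lambda L,z:np.array([onz(c,90+u*k,60+v*k,z)[:2] for u,v in L])
s=readout.get_state()
def yaw(P): e=P[0]-P[1]; return np.arctan2(e[1],e[0])+np.pi/2
print('holder',yaw(f([(162,200),(328,200)],.032)),yaw(f([(153,213),(335,213)],.032)),'plate',yaw(f([(0,29.5),(370,32)],.010)))
print(s['contact_force'],s['eef_pos'],np.abs(s['dq']).max())
E
```

```text
holder 0.12959576701516218 0.1296896656939197 plate 0.12221059515125954
[-15.08609123 -13.24879959  12.06470233] [ 0.47112407 -0.07327854  0.03986717] 0.0016018184568042152
```

```bash
python3 -c "
from h import *
print(sign_off())"
```

```text
the job is handed in; nothing more can be done
None
```

The job is done and handed in at about 20.7 s, with the arm still gripping the knob and pressing the holder into the corner. No verdict was reported.

I gripped the white block and lowered it into the pocket with no contact force. I then swung the clamp pin round its arc until it was shut, and slid the holder by its knob until it stopped moving in both directions.

**Last checks:**
- **Pressing:** the tool feels about 16 N against the back stop and 11 N against the side stop. Those are wrist readings, so sliding friction takes some of it. Both readings stayed steady over the final hold, and the arm was at rest.
- **Square:** the holder is within about 0.01 rad of the plate in the last wrist view. My nest yaw estimates ranged from 0.114 to 0.129 rad. The worst gap to the holder's measured 0.130 rad is about 0.015, still inside the 0.03 limit.
- **Block and clamp:** the last pictures showed the block seated and the clamp arm lying over it. I judged the clamp by eye and did not measure its angle.
- **Bystanders:** I did not touch the round blank, dropper bottle or gauze pack. I did not measure their positions again at the end.

The tool was also pressing down on the knob with about 12 N at the end, more than I intended. I left it because the holder still looked flat on the plate.

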